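# Expose a culture dish: centre it on the stage and hold the sprung shutter rod at its mark

### The arm

A 6-joint arm with a two-finger parallel gripper is mounted at the origin on the work surface. World frame = base frame: x ahead of the robot, y to its left, z up, the work surface at z = 0. Lengths are in mm, angles in rad, forces in N, time in s.
With the tool pointing down it reaches from about 375 to 900 mm from the base axis. Payload 3.1 kg.
Tool frame: the origin (TCP) lies between the finger pads; the fingertips stand ahead of it and the grasp point (between the pads) lies 6 mm ahead of it (arm.tips_ahead is the x of the fingertips in the tool frame, in mm); x points along the fingers, y is the direction in which the jaws open and shut, and the axes are right-handed (so a half turn about x gives the same grasp; the last joint's range is limited). The gripper opens to 87 mm and grips with 3 to 60 N. Pads are 19 mm wide; open, the fingers measure 117 mm over their backs; the gripper's body (75 mm by 190 mm) begins 51 mm behind the grasp point.
Start: joints at [-1.506, 0.527, 1.433, -0, 1.181, -0.178], TCP at [150.288, -606.639, 247.548] pointing down, gripper open.
Joint ranges: [-3.08, 3.08], [-0.75, 2.2], [0.22, 2.44], [-1.43, 4.57], [0, 2.65], [-2.85, 2.85]. Speed limits (rad/s): [2.79, 2.79, 3.14, 3.14, 3.14, 3.14].

### API

Orientations are given as a 3x3 rotation matrix whose columns are the frame's x, y, z axes.
In Python, from rig import arm, eyes, recognise gives the robot as it stands.
- The arm moves only by the tool carry_out, never from a script. Its argument "commands" is one flat list of numbers, 6 for each row, row after row: the shift along the tool's x, y, z in mm, then the turn, a rotation vector about the tool's x, y, z in degrees. In form: [x, y, z, rx, ry, rz, x, y, z, rx, ry, rz, ...]. A call has 1 to 20 rows; each row is the pose to reach, as a shift and turn from the pose commanded when the call began, along the tool's axes at that moment; what a row does not reach only later rows make up. A row lasts 1/8 s, in which the tool goes at most 62.5 mm and 10.7 degrees, less where a joint would pass 70% of its speed; a pose out of reach is approached as far as the arm can. A call with a gripper value outside its range is refused whole. "jaw" is the opening, from 0 (shut) to 1 (fully open), set as the call begins (left out, the last holds). The fingers move at their own pace and stop on an object; the grip force is fixed at half the most. Time passes only in rows, so rows that repeat a pose let the fingers close. It gives the time, the measured TCP pose, the force and the opening at its end, in the units of the state.
- arm.observe(): the state, without advancing time (a new reading comes with each control period).
- eyes.get_image(name): name is "scene" or "side" or "wrist"; returns a dict with "image" (384x512x3 uint8, red, green, blue), "range_z" (384x512 float32, mm along the optical axis (not along the pixel's ray), 0 where there is no reading), "intrinsics" (3x3 intrinsics, pixels), "k1" (the pictures are not rectified: a ray, as slopes to the right and down, at radius r is drawn at 1 + k1 r^2 times it, then the intrinsics apply), "R" (3x3) and "t" (3): a world point X has camera coordinates R X + t. Camera axes: x right, y down, z forward; pixel columns grow to the right and rows downward; lengths in mm; the calibration is good to about 2 mm. A picture is of the moment at which its call begins.
- arm.sign_off(): hands the job in, once; it reports no verdict.
Trained networks look in the newest picture that a camera, given by its name, has taken for a name from the list of things; names that differ only in an ending like _2 or _b are one class to them, and where a whole thing is asked for, a point or a joint stands for the part that bears it (a point fixed in the world has none). Each returns a list of dicts, best first, with "p" (0 to 1); they miss things now and then, are a little off and sometimes report something else, mostly with a low value. They report only what shows in the picture. A call takes as long as a camera call. They do not tell look-alikes from the thing itself.
- recognise(query, camera): "position" ([x, y, z] in mm, in world coordinates, good to about 4 mm: the middle of the surface that is visible of it).
The state is a dict: "time_s": time; "joint_pos": joint angles; "joint_vel": joint speeds; "effort": joint torques, N m; "eef_pos": TCP position; "tool_rot": TCP orientation; "wrist_force": force on the tool from outside, world axes, zero at the start; "moment": the same for the moment, N m; "opening": finger opening in mm.
Only numpy, scipy, OpenCV 4.12 (cv2) and the standard library are available. Lean on these libraries where they do the work, as an engineer would, in place of code of your own. Each camera call takes 0.05 s, during which the arm holds its last target. There are 200 camera calls.

### The job

Take the culture dish with the amber sample from the white tile and set it down (do not drop it) flat on the stage plate of the lamp station, centred over the window between the four stops, and let go of it. Only then pull the station's sprung shutter rod straight out by its black knob until its red 40 mm ring has just come out of the sleeve, and hold it there: the shutter closes as soon as the rod is let go, so finish while still gripping the knob with the rod at its mark. Keep the shutter shut until the dish is in place, and leave the other dishes and everything else on the bench where they are.

Things in the scene. Friction and masses are not known exactly. Their poses are not given: they have to be found in the camera images.
- dish_amber: lidded round clear culture dish, 50 mm across and 16 mm high, straight-sided, about 45 g, with an amber (orange) sample layer inside; one of three equal dishes in a row on the white tile. Origin: centre of its underside, z up. Take it across its diameter from above.
- dish_blue: the same kind of dish with a blue sample; stays where it is. Origin: centre of its underside.
- dish_green: the same kind of dish with a green sample; stays where it is. Origin: centre of its underside.
- tile: flat white ceramic tile, 260 mm (its x) by 95 mm (its y), 8 mm thick, without a rim, lying on the bench and fixed; the three dishes stand on its centre line along its x, 80 mm apart, so along its y there is free room on both sides of each dish. Origin: centre of its underside, on the bench.
- exposer: LED exposure station, fixed: white case 200 mm deep (x), 285 wide (y from +85 to -200). On top a black 140 mm square stage plate, upper face 80 mm above the bench, in its middle a flush clear 36 mm window; right of it (-y) a control section 86 mm high with a dial to 100. The shutter rod is at its front (-x). Origin: on the bench under the middle of the window; x points from front to back, z up.
- stage_centre (a point): middle of the window on the stage plate's upper face, axes as the station's. Round it stand four round-topped steel stop pins, 8 mm thick, 9 mm high, at +-22.6 mm in x and +-22.6 mm in y (on the diagonals), leaving the dish about 3 mm play. Fingers standing beside the dish on the station's x or y axis clear the pins.
- sleeve_mouth (a point): centre of the open front end of the fixed aluminium sleeve (18 mm thick) out of which the rod slides; 135 mm in front of the stage centre, 66 mm above the bench. The sleeve stands 35 mm out of the front face of the case.
- knob_grip (a point): middle of the waist of the black pull knob, on the rod's axis, 66 mm above the bench (moves with the rod); 18 mm in front of the sleeve mouth when the rod is home. Waist: a cylinder along the station's x, 22 mm thick, 28 long; at its front end a flange 30 mm wide, 5 thick. Free room on both sides and beneath: pinch it from above, across, along the station's y.
- shutter_rod (a joint): how far the rod is pulled out, in m: 0 home (shutter shut), grows as the knob is pulled to the station's front (-x); end stop 0.060. Steel, 9.6 mm thick, thin black rings every 10 mm, one red ring 4 mm wide: it begins to show at 0.036 and has just come fully out of the sleeve at 0.040. An inner spring pulls the rod home: 4.5 N at 0, 10.5 N at 0.040, friction 0.6 N.
- bottle_brown: brown glass reagent bottle with blue cap, 70 mm across, 165 mm high, at the back of the bench; leave alone. Origin: centre of its underside.
- bottle_clear: clear reagent bottle with blue cap, 60 mm across, 130 mm high, at the back of the bench; leave alone. Origin: centre of its underside.
- beaker: glass beaker, 68 mm across, 85 mm high, at the back of the bench; leave alone. Origin: centre of its underside.
- vial: small glass vial with white cap, 28 mm across, 55 mm high, standing in front on the right; leave alone. Origin: centre of its underside.
- forceps: steel forceps, 135 mm long, 10 mm wide, 4 mm high, lying on the bench in front, between the station and the tile; leave alone. Origin: centre of its underside, x along its length.
Not all that is in view belongs to the job. Leave any pink or yellow look-alike of the dish_amber alone.

How it is judged:
By the outcome, as a careful person would: the job done as asked, in the order asked, and still so for the second after the job is handed in, while the arm keeps its last pose, push and grip.
It also fails if it takes over 48 s, if anything falls off the work surface, if the arm or the gripper's body presses on something with over 40 N, if the wrist force passes 120 N, or if a joint passes its speed limit or range.

## Working session

There is one attempt and no reset: what is moved stays moved. The work goes in short steps, Python scripts to look and compute and a tool call to move; the robot and the scene stay as the last step left them, time stands still between calls to the robot, and variables do not carry over. Pictures are saved under pics/ and viewed, about 8 in all and at most 12, crops included, and the job is handed in when it is done.

Besides the shell and the picture viewer there is one more tool, called as name(argument=value, ...) on one line, values as JSON. carry_out: Moves the arm, as the interface text tells. Its arguments: {"type":"object","properties":{"commands":{"type":"array","items":{"type":"number"}},"jaw":{"type":"number"}},"required":["commands"]}

```bash
mkdir -p pics
cat > h.py <<'E'
import numpy as np, cv2
from rig import arm, eyes, recognise
def px2w(im,u,v,z=None,plane=None):
    K=np.array(im["intrinsics"]);k1=im["k1"];R=np.array(im["R"]);t=np.array(im["t"])
    s=cv2.undistortPoints(np.array([[[u,v]]],float),K,np.array([k1,0,0,0.]))[0,0]
    d=R.T@np.array([s[0],s[1],1]);c=-R.T@t
    if plane is not None: return c+d*(plane-c[2])/d[2]
    if z is None: z=im["range_z"][int(round(v)),int(round(u))]
    return c+d*z
def w2px(im,X):
    R=np.array(im["R"]);t=np.array(im["t"])
    return cv2.projectPoints(np.array(X,float).reshape(-1,1,3),cv2.Rodrigues(R)[0],t,np.array(im["intrinsics"]),np.array([im["k1"],0,0,0.]))[0][:,0]
def save(im,n): cv2.imwrite("pics/"+n,cv2.cvtColor(im["image"],cv2.COLOR_RGB2BGR))
E
python3 - <<'E'
from h import *
np.set_printoptions(precision=2,suppress=True)
s=arm.observe();print(s["eef_pos"],s["tool_rot"],s["opening"],arm.tips_ahead)
for c in("scene","side"):
    im=eyes.get_image(c);save(im,c+".png")
    for q in("dish_amber","tile","exposer","knob_grip","shutter_rod","forceps","vial"):
        print(c,q,[(np.round(r["position"]),round(r["p"],2)) for r in recognise(q,c)][:5])
a=cv2.imread("pics/scene.png");b=cv2.imread("pics/side.png")
E
```

```text
[ 150.24 -605.98  246.57] [[-0.    0.24 -0.97]
 [ 0.   -0.97 -0.24]
 [-1.   -0.   -0.  ]] 86.73393720926946 25.0
scene dish_amber [(array([595., 220.,  23.]), 0.68), (array([683.,  30.,  17.]), 0.5), (array([596., 330.,  15.]), 0.48), (array([503., 377.,  13.]), 0.42)]
scene tile [(array([526., 190.,   8.]), 0.73)]
scene exposer [(array([ 638., -266.,   83.]), 0.72), (array([ 468., -197.,   74.]), 0.22)]
scene knob_grip [(array([ 467., -200.,   76.]), 0.6)]
scene shutter_rod [(array([ 469., -195.,   74.]), 0.56)]
scene forceps [(array([790., 117.,  54.]), 0.62), (array([425.,  34.,   2.]), 0.4), (array([ 638., -266.,   78.]), 0.15)]
scene vial [(array([ 396., -385.,   48.]), 0.65)]
side dish_amber [(array([500., 386.,  13.]), 0.91), (array([589., 227.,  20.]), 0.79), (array([592., 343.,  20.]), 0.76), (array([678.,  42.,  11.]), 0.7), (array([710., 363.,  90.]), 0.55)]
side tile [(array([498., 210.,   4.]), 0.6)]
side exposer [(array([ 584., -191.,   73.]), 0.91)]
side knob_grip [(array([ 466., -183.,   68.]), 0.63)]
side shutter_rod [(array([ 459., -182.,   71.]), 0.56)]
side forceps [(array([425.,  36.,   6.]), 0.7)]
side vial []
```

View pics/scene.png

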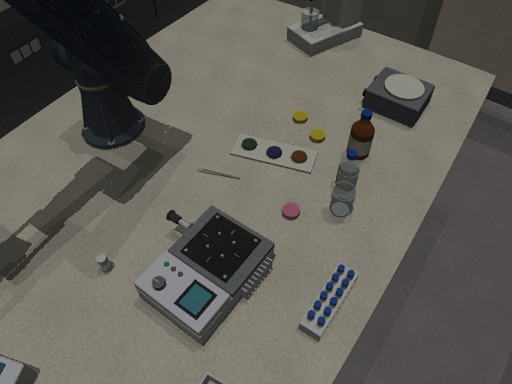

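View pics/side.png

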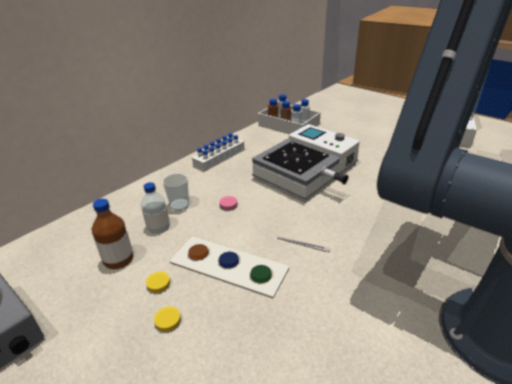

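The scene picture shows amber at about (299,156), with blue at (274,152) and green at (249,144) on the tile. The station plate is centred near (221,246), and its knob is at (172,217). Pink (291,211) and yellow (300,117) and (317,135) are decoys.

Run:
```python
from h import *
np.set_printoptions(precision=1,suppress=True)
im=eyes.get_image("scene")
for n,p in dict(amber=(299,156),blue=(274,152),green=(249,144)).items(): print(n,px2w(im,*p,plane=20))
h=cv2.cvtColor(im["image"],cv2.COLOR_RGB2HSV)
g=im["image"].max(2)
# tile mask via height of depth: points
V,U=np.mgrid[0:384,0:512]
P=np.array([px2w(im,u,v) if im["range_z"][v,u]>0 else [0,0,-999] for v,u in zip(V.ravel(),U.ravel())]).reshape(384,512,3)
np.save("P.npy",P)
z=P[...,2]
print("plate z",np.median(z[235:255,210:230]))
m=((g<75)&(abs(z-80)<10)&(P[...,0]>450)&(P[...,1]<-100)).astype(np.uint8)
c=max(cv2.findContours(m,0,2)[0],key=cv2.contourArea)
r=cv2.minAreaRect(np.array([px2w(im,*p[0],plane=80)[:2] for p in c],np.float32)); print("plate rect",r)
m=((h[...,1]<60)&(g>140)&(P[...,0]>400)&(P[...,1]>80)&(P[...,1]<300)&(P[...,0]<720)&(z<30)).astype(np.uint8)
c=max(cv2.findContours(m,0,2)[0],key=cv2.contourArea)
print("tile",cv2.minAreaRect(np.array([px2w(im,*p[0],plane=8)[:2] for p in c],np.float32)))
a=im["image"][190:340,120:290,::-1]
cv2.imwrite("pics/st.png",cv2.resize(a,None,fx=4,fy=4,interpolation=cv2.INTER_CUBIC))
```

```text
amber [599.3 214.3  20. ]
blue [527.4 185.5  20. ]
green [444.  170.4  20. ]
plate z 79.78510645968527
plate rect ((627.3754272460938, -196.02053833007812), (145.2559814453125, 196.2913818359375), 89.33920288085938)
tile ((579.6051025390625, 250.95703125), (34.2855224609375, 8.703590393066406), 34.44563293457031)
```

View pics/st.png

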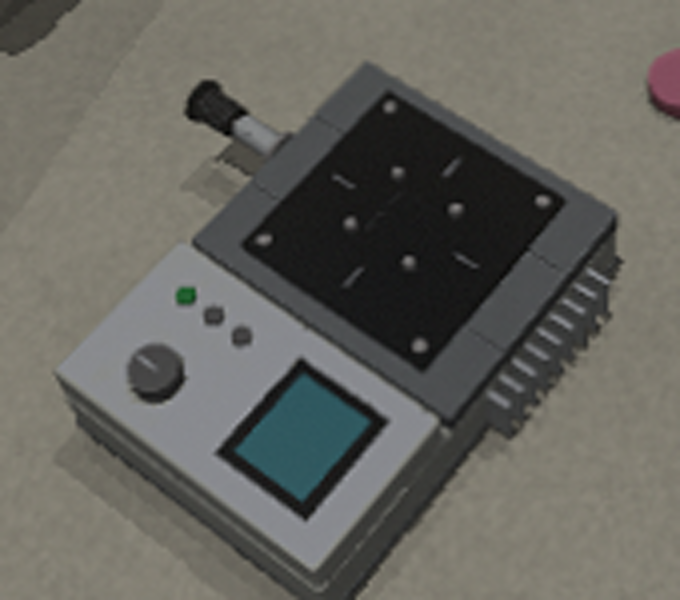

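The crop shows plate corners at (390,92), (566,203), (425,370) and (242,243). The stop pins are at (398,173), (456,208), (409,262) and (350,223), and the knob is at about (213,105).

Run:
```python
from h import *
np.set_printoptions(precision=1,suppress=True)
im=eyes.get_image("scene")
f=lambda p,z:px2w(im,120+(p[0]-1.5)/4,190+(p[1]-1.5)/4,plane=z)[:2]
C=np.array([f(p,80) for p in[(390,92),(566,203),(425,370),(242,243)]])
Q=np.array([f(p,88) for p in[(398,173),(456,208),(409,262),(350,223)]])
for A in(C,Q):
  print(A.tolist(),A.mean(0),np.linalg.norm(A-np.roll(A,1,0),axis=1))
  d=A[1]-A[0]+A[2]-A[3]; print("yaw x",np.degrees(np.arctan2(d[1],d[0])))
print("knob",f((213,105),72))
h=cv2.cvtColor(im["image"],cv2.COLOR_RGB2HSV)[140:172,235:320]
m=(h[...,1]>120)&(h[...,0]<20); v,u=np.nonzero(m);print("amber",m.sum(),px2w(im,u.mean()+235,v.mean()+140,plane=16))
print([px2w(im,u,v,plane=8)[:2] for u,v in[(238,136),(317,152),(312,170),(231,154)]])
s=arm.observe();print(s["eef_pos"],s["time_s"])
```

```text
[[556.2955197331169, -123.9856979377463], [695.8454174560006, -128.51726821842232], [693.2014257955493, -265.8467727093749], [552.0406724870885, -262.55127387723707]] [ 624.3 -195.2] [138.6 139.6 137.4 141.2]
yaw x -1.5971672560226653
[[602.1770356568674, -173.22481445806454], [646.3267553124958, -173.05569088610326], [645.8824860389692, -218.60320761708135], [600.4382771254773, -217.67669365088148]] [ 623.7 -195.6] [44.5 44.2 45.5 45.5]
yaw x -0.484343526948414
knob [ 464.4 -193. ]
amber 143 [598.5 215.9  16. ]
[array([386.4, 189.6]), array([631.3, 270.7]), array([656. , 197.3]), array([416.1, 113.2])]
[ 150.3 -606.7  247.6] 0.9
```

```bash
cat >> h.py <<'E'
def yaw():
    R=np.array(arm.observe()["tool_rot"]);return np.degrees(np.arctan2(R[1,1],R[0,1]))
def go(p0,yaw0,p1,yaw1):
    a=np.radians(yaw0);y=np.array([np.cos(a),np.sin(a),0]);x=np.array([0,0,-1.]);R=np.c_[x,y,np.cross(x,y)]
    print("row",np.round(R.T@(np.array(p1,float)-p0),1),"rx",round(yaw0-yaw1,2))
E
python3 - <<'E'
from h import *
print(yaw(),np.array(arm.observe()["tool_rot"]).round(4).tolist())
go([150.3,-606.6,247.5],yaw(),[599,215.5,150],-71.2)
E
```

```text
-76.08540604875859 [[-0.0, 0.2405, -0.9707], [-0.0, -0.9707, -0.2405], [-1.0, 0.0, 0.0]]
row [  97.5 -690.1 -633.2] rx -4.89
```

carry_out(commands=[97.5,-690,-633,-4.9,0,0,97.5,-690,-633,-4.9,0,0,97.5,-690,-633,-4.9,0,0,97.5,-690,-633,-4.9,0,0,97.5,-690,-633,-4.9,0,0,97.5,-690,-633,-4.9,0,0,97.5,-690,-633,-4.9,0,0,97.5,-690,-633,-4.9,0,0,97.5,-690,-633,-4.9,0,0,97.5,-690,-633,-4.9,0,0,97.5,-690,-633,-4.9,0,0,97.5,-690,-633,-4.9,0,0,97.5,-690,-633,-4.9,0,0,97.5,-690,-633,-4.9,0,0,97.5,-690,-633,-4.9,0,0,97.5,-690,-633,-4.9,0,0,97.5,-690,-633,-4.9,0,0,97.5,-690,-633,-4.9,0,0,97.5,-690,-633,-4.9,0,0,97.5,-690,-633,-4.9,0,0], jaw=1)

```text
time_s: 3.4
eef_pos: [598.8, 214.3, 150.4]
tool_rot: [[0.0, 0.321, -0.947], [-0.0, -0.947, -0.321], [-1.0, 0.0, -0.0]]
wrist_force: [0.7, -0.4, 0.2]
opening: 87.3
```

Run:
```python
from h import *
np.set_printoptions(precision=1,suppress=True)
im=eyes.get_image("wrist");save(im,"w1.png")
s=arm.observe();print(s["eef_pos"],yaw(),s["time_s"],s["wrist_force"])
print([(r["position"],r["p"]) for r in recognise("dish_amber","wrist")])
print(-np.array(im["R"]).T@im["t"])
h=cv2.cvtColor(im["image"],cv2.COLOR_RGB2HSV)
for n,lo,hi in(("amber",3,20),("blue",105,135),("green",45,90)):
  m=((h[...,1]>110)&(h[...,0]>=lo)&(h[...,0]<=hi)).astype(np.uint8)
  k,l,st,c=cv2.connectedComponentsWithStats(m)
  for i in range(1,k):
    if st[i,4]>400: print(n,c[i],st[i],px2w(im,*c[i],plane=16))
```

```text
[598.8 214.5 150.3] -71.25805432065499 3.45 [-0.3  0.1 -0.1]
[([595.3, 334.8, 16.8], 0.96), ([684.0, 42.7, 17.2], 0.85), ([512.5, 385.7, 12.7], 0.73), ([597.2, 220.5, 22.6], 0.7)]
[671.  237.8 288.2]
amber [248.6 190.6] [ 224  166   50   50 2003] [595.5 220.9  16. ]
amber [ 87.9 273.4] [ 77 247  29  53 528] [460.1 348.2  16. ]
amber [427.3 273.8] [411 247  27  53 563] [570.5  21.8  16. ]
amber [381.  320.8] [ 232  307  280   24 2479] [504.2  42.5  16. ]
blue [251.7 253.3] [230 244  44  17 566] [536.4 198.2  16. ]
```

View pics/w1.png

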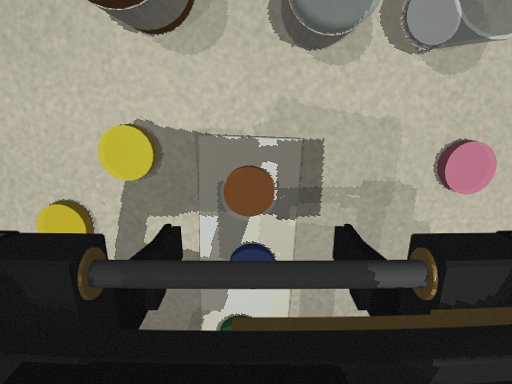

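The wrist picture shows the amber dish at (249,191) on the tile with clear room on both sides. Blue is at (252,253), half hidden by the gripper. I'll pin the dish centre down with depth.

Run:
```python
from h import *
np.set_printoptions(precision=1,suppress=True)
for cam in("wrist","scene","side"):
  im=eyes.get_image(cam)
  h=cv2.cvtColor(im["image"],cv2.COLOR_RGB2HSV)
  u0,v0=w2px(im,[597,219,18])[0]
  m=((h[...,1]>110)&(h[...,0]>=2)&(h[...,0]<=20))
  v,u=np.nonzero(m);k=np.hypot(u-u0,v-v0)<(35 if cam=="wrist" else 15);u,v=u[k],v[k]
  P=np.array([px2w(im,a,b) for a,b in zip(u,v)]);print(cam,len(u),"z pct",np.percentile(P[:,2],[5,25,50,75,95]))
  T=P[abs(P[:,2]-np.percentile(P[:,2],75))<3];print(" mid",(T.min(0)+T.max(0))/2,T.max(0)-T.min(0),T.mean(0))
  print(" plane24",px2w(im,u.mean(),v.mean(),plane=24),"plane16",px2w(im,u.mean(),v.mean(),plane=16))
```

```text
wrist 2007 z pct [23.5 24.2 24.6 25.1 25.7]
 mid [596.9 221.1  24.6] [45.5 44.6  4.9] [597.5 221.3  24.6]
 plane24 [597.7 221.4  24. ] plane16 [595.5 220.9  16. ]
scene 152 z pct [ 9.5 20.3 22.9 24.6 26.1]
 mid [598.2 214.2  24.6] [41.6 40.9  5.8] [598.7 214.5  24. ]
 plane24 [601.3 209.1  24. ] plane16 [597.8 215.9  16. ]
side 241 z pct [13.4 22.1 24.  25.  25.9]
 mid [589.6 224.   24.3] [38.8 43.7  4.6] [589.3 224.6  24.3]
 plane24 [584.9 227.4  24. ] plane16 [592.1 222.3  16. ]
```

Run:
```python
from h import *
go([598.9,214.9,150],-71.2,[597.2,221.2,36.5],-71.2)
```

```text
row [113.5  -6.5  -0.4] rx 0.0
```

carry_out(commands=[30,-6.5,-0.4,0,0,0,60,-6.5,-0.4,0,0,0,80,-6.5,-0.4,0,0,0,95,-6.5,-0.4,0,0,0,105,-6.5,-0.4,0,0,0,112,-6.5,-0.4,0,0,0,112,-6.5,-0.4,0,0,0,112,-6.5,-0.4,0,0,0])

```text
time_s: 4.65
eef_pos: [597.6, 221.7, 38.7]
tool_rot: [[0.001, 0.322, -0.947], [0.0, -0.947, -0.322], [-1.0, 0.0, -0.001]]
wrist_force: [-0.2, 0.3, 0.5]
opening: 87.2
```

Run:
```python
from h import *
np.set_printoptions(precision=1,suppress=True)
s=arm.observe();print(s["eef_pos"],yaw(),s["time_s"],s["wrist_force"])
im=eyes.get_image("wrist");save(im,"w2.png")
```

```text
[597.6 221.7  38.7] -71.18905629437492 4.65 [-0.2  0.3  0.5]
```

View pics/w2.png

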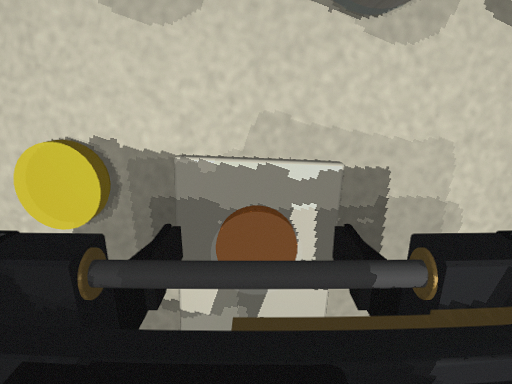

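The dish is centred between the fingers, both at about u=257, and its top disc is centred near v=246. I'll check that row against the projected grasp point.

Run:
```python
from h import *
im=eyes.get_image("wrist");print(w2px(im,[[597.6,221.7,24],[597.6+5*.947,221.7+5*.322,24]]))
```

```text
[[255.76839941 248.94722986]
 [255.76341529 240.50484952]]
```

carry_out(commands=[1.5,0,-1,0,0,0,1.5,0,-1,0,0,0])

```text
time_s: 5.0
eef_pos: [598.2, 222.0, 36.6]
tool_rot: [[0.0, 0.322, -0.947], [0.0, -0.947, -0.322], [-1.0, 0.0, -0.0]]
wrist_force: [-0.3, -0.1, 0.3]
opening: 86.8
```

carry_out(commands=[0,0,0,0,0,0,0,0,0,0,0,0,0,0,0,0,0,0,0,0,0,0,0,0,0,0,0,0,0,0,0,0,0,0,0,0,0,0,0,0,0,0,0,0,0,0,0,0], jaw=0)

```text
time_s: 6.0
eef_pos: [598.0, 221.9, 36.5]
tool_rot: [[-0.0, 0.322, -0.947], [0.0, -0.947, -0.322], [-1.0, -0.0, 0.0]]
wrist_force: [-0.2, -0.9, -0.5]
opening: 49.2
```

carry_out(commands=[-10,0,0,0,0,0,-40,0,0,0,0,0,-90,0,0,0,0,0,-140,0,0,0,0,0,-163,0,0,0,0,0,-163,0,0,0,0,0])

```text
time_s: 6.75
eef_pos: [599.5, 222.2, 202.6]
tool_rot: [[0.006, 0.323, -0.947], [0.001, -0.947, -0.323], [-1.0, 0.001, -0.006]]
wrist_force: [-0.6, -0.3, -0.4]
opening: 49.3
```

Run:
```python
from h import *
go([598.3,222,200],-71.2,[545,-191,200],-91.2)
```

```text
row [  0.  373.8 183.6] rx 20.0
```

carry_out(commands=[0,374,183.6,20,0,0,0,374,183.6,20,0,0,0,374,183.6,20,0,0,0,374,183.6,20,0,0,0,374,183.6,20,0,0,0,374,183.6,20,0,0,0,374,183.6,20,0,0,0,374,183.6,20,0,0,0,374,183.6,20,0,0,0,374,183.6,20,0,0,0,374,183.6,20,0,0])

```text
time_s: 8.12
eef_pos: [544.9, -189.9, 199.4]
tool_rot: [[-0.0, -0.019, -1.0], [0.0, -1.0, 0.019], [-1.0, -0.0, 0.0]]
wrist_force: [0.5, -0.2, -1.2]
opening: 49.2
```

Run:
```python
from h import *
np.set_printoptions(precision=1,suppress=True)
s=arm.observe();print(s["eef_pos"],yaw(),s["time_s"],s["wrist_force"],s["opening"])
im=eyes.get_image("wrist");save(im,"w3.png");print(w2px(im,[[624,-195,80],[624,-190,80]]))
cv2.imwrite("pics/w3b.png",cv2.resize(cv2.imread("pics/w3.png"),(800,600),interpolation=cv2.INTER_CUBIC))
```

```text
[ 544.9 -189.9  199.4] -91.07607758949358 8.125 [ 0.5 -0.2 -1.2] 49.158892579521655
[[261.   99.5]
 [254.7  99.6]]
```

View pics/w3b.png

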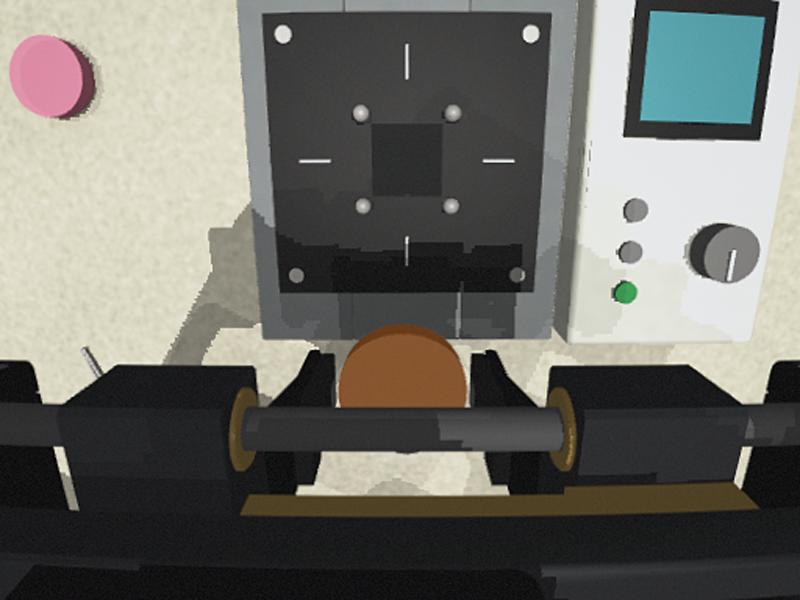

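The wrist picture (800-scale) shows the window centre and marks crossing at (407,160). The pins are at (361,113), (453,113), (363,206) and (451,206). The held dish is at about u=402, level and well gripped.

Run:
```python
from h import *
np.set_printoptions(precision=1,suppress=True)
im=eyes.get_image("wrist");k=1/1.5625
f=lambda p,z=None:px2w(im,(p[0]+.5)*k-.5,(p[1]+.5)*k-.5,plane=z)
print("depth z plate",f((407,100))[2],f((350,160))[2],f((407,220))[2],f((700,300))[2])
print("centre",f((407,160.5),80))
Q=np.array([f(p,87) for p in[(361,113),(453,113),(363,206),(451,206)]]);print(Q,Q.mean(0))
a,b=f((315,161),80),f((499,160.5),80);print("yaw y",np.degrees(np.arctan2(*(a-b)[1::-1])))
a,b=f((407,60),80),f((407,251),80);print("yaw x",np.degrees(np.arctan2(*(a-b)[1::-1])))
# held dish: top at TCP-12.6
h=cv2.cvtColor(im["image"],cv2.COLOR_RGB2HSV);m=(h[...,1]>110)&(h[...,0]>=2)&(h[...,0]<=20)
v,u=np.nonzero(m);q=(v>200)&(v<262)&(u>205)&(u<310);u,v=u[q],v[q]
P=np.array([px2w(im,a,b) for a,b in zip(u,v)]);T=P[P[:,2]>np.percentile(P[:,2],50)-3]
print("dish top z",np.median(T[:,2]),"x max",T[:,0].max(),"y mid",(T[:,1].min()+T[:,1].max())/2,np.ptp(T[:,1]))
c=cv2.fitEllipse(cv2.convexHull(np.c_[u,v][v<255].astype(np.int32)));print(c)
print(px2w(im,257.6,0,plane=186)[1],"tcp px",w2px(im,[544.9,-189.9,186.8]))
```

```text
depth z plate 79.7159032455649 80.21669572772981 80.43562458088383 86.08335822037455
centre [ 621.7 -194.7   80. ]
[[ 644.7 -172.5   87. ]
 [ 643.9 -217.4   87. ]
 [ 599.7 -171.8   87. ]
 [ 598.8 -216.7   87. ]] [ 621.8 -194.6   87. ]
yaw y 89.1043637940614
yaw x -0.9316195107112761
dish top z 187.63977929159537 x max 621.2692575160978 y mid -190.950018144013 43.39822031309933
((257.1917724609375, 247.77264404296875), (81.05589294433594, 82.13849639892578), 169.32826232910156)
-193.33767544171207 tcp px [[255.3 251.2]]
```

Run:
```python
from h import *
np.set_printoptions(precision=1,suppress=True)
im=eyes.get_image("wrist")
for z in(186.8,170.8):
  th=np.linspace(0,2*np.pi,73);c=np.array([544.9,-189.9])
  p=w2px(im,np.c_[c[0]+25*np.cos(th),c[1]+25*np.sin(th),th*0+z]);print(z,p.min(0),p.max(0))
h=cv2.cvtColor(im["image"],cv2.COLOR_RGB2HSV);m=(h[...,1]>110)&(h[...,0]>=2)&(h[...,0]<=20)
v,u=np.nonzero(m);q=(v>195)&(v<262)&(u>205)&(u<310);u,v=u[q],v[q];print(u.min(),u.max(),v.min())
print(im["image"][200:226,257].tolist())
```

```text
186.8 [208.4 207.1] [301.5 291.4]
170.8 [212.5 197.9] [297.8 276.2]
217 298 207
[[68, 69, 67], [66, 66, 66], [65, 68, 67], [68, 68, 68], [64, 68, 68], [64, 67, 65], [63, 67, 69], [84, 64, 50], [105, 60, 28], [103, 60, 26], [102, 59, 26], [102, 60, 27], [100, 56, 22], [115, 64, 25], [133, 84, 46], [136, 87, 50], [134, 85, 47], [134, 84, 47], [135, 86, 48], [137, 87, 51], [134, 86, 48], [136, 88, 49], [136, 86, 49], [135, 87, 50], [134, 85, 46], [136, 87, 50]]
```

carry_out(commands=[0,2,-40,-0.2,0,0,0,2,-70,-0.2,0,0,0,2,-77.7,-0.2,0,0,20,2,-77.7,-0.2,0,0,45,2,-77.7,-0.2,0,0,65,2,-77.7,-0.2,0,0,74,2,-77.7,-0.2,0,0,74,2,-77.7,-0.2,0,0,74,2,-77.7,-0.2,0,0])

```text
time_s: 9.4
eef_pos: [622.9, -195.2, 126.5]
tool_rot: [[0.001, -0.017, -1.0], [-0.001, -1.0, 0.017], [-1.0, 0.001, -0.001]]
wrist_force: [-0.1, -0.5, -0.7]
opening: 48.9
```

Run:
```python
from h import *
np.set_printoptions(precision=1,suppress=True)
s=arm.observe();print(s["eef_pos"],yaw(),s["time_s"],s["wrist_force"],s["opening"])
im=eyes.get_image("wrist");save(im,"w4.png")
a=np.radians(-.93);R=np.array([[np.cos(a),-np.sin(a)],[np.sin(a),np.cos(a)]])
p=[[*(R@[x,y]+[621.7,-194.7]),89] for x,y in[(22.6,22.6),(22.6,-22.6)]];print("pins pred",w2px(im,p))
cv2.imwrite("pics/w4b.png",cv2.resize(im["image"][130:280,130:380,::-1],None,fx=3,fy=3,interpolation=cv2.INTER_CUBIC))
```

```text
[ 622.9 -195.2  126.5] -90.98838681507964 9.4 [-0.1 -0.5 -0.7] 48.87274018392507
pins pred [[217.  199.3]
 [293.1 199.3]]
```

View pics/w4b.png

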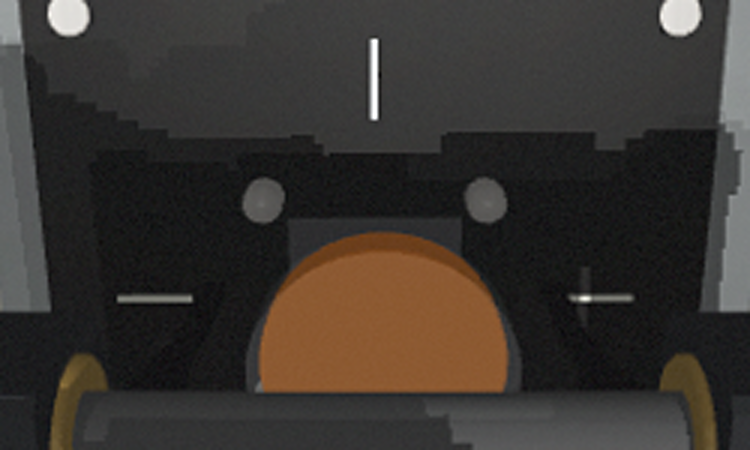

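The crop shows the pin pair centred at u=375 and the dish at u=383.5, so the dish is about 1.6 mm too far to −y. That agrees with the measured TCP. I'll correct it and lower.

carry_out(commands=[0,-1.7,0.3,0,0,0,4,-1.7,0.3,0,0,0,9,-1.7,0.3,0,0,0,13,-1.7,0.3,0,0,0,15.5,-1.7,0.3,0,0,0,16.5,-1.7,0.3,0,0,0,16.5,-1.7,0.3,0,0,0,16.5,-1.7,0.3,0,0,0])

```text
time_s: 10.45
eef_pos: [622.3, -193.3, 109.2]
tool_rot: [[0.0, -0.017, -1.0], [-0.0, -1.0, 0.017], [-1.0, 0.0, -0.0]]
wrist_force: [0.1, -0.3, -0.2]
opening: 48.9
```

carry_out(commands=[0.5,0,0,0,0,0,1,0,0,0,0,0,1,0,0,0,0,0])

```text
time_s: 10.82
eef_pos: [622.4, -193.3, 108.5]
tool_rot: [[0.0, -0.017, -1.0], [-0.0, -1.0, 0.017], [-1.0, 0.0, -0.0]]
wrist_force: [-1.5, -0.3, 3.9]
opening: 49.3
```

carry_out(commands=[0,0,0,0,0,0,0,0,0,0,0,0,0,0,0,0,0,0,0,0,0,0,0,0,0,0,0,0,0,0], jaw=0.8)

```text
time_s: 11.45
eef_pos: [622.2, -193.2, 108.0]
tool_rot: [[-0.0, -0.017, -1.0], [0.0, -1.0, 0.017], [-1.0, -0.0, 0.0]]
wrist_force: [0.0, -0.6, -0.3]
opening: 69.4
```

carry_out(commands=[-5,0,0,0,0,0,-15,0,0,0,0,0,-35,0,0,0,0,0,-70,0,0,0,0,0,-92,0,0,0,0,0,-92,0,50,0,0,0,-92,0,100,0,0,0,-92,0,130,0,0,0,-92,0,130,0,0,0,-92,0,130,0,0,0])

```text
time_s: 12.7
eef_pos: [493.7, -191.7, 201.0]
tool_rot: [[0.003, -0.017, -1.0], [-0.002, -1.0, 0.017], [-1.0, 0.002, -0.003]]
wrist_force: [-0.3, -0.6, -1.0]
opening: 69.5
```

Run:
```python
from h import *
np.set_printoptions(precision=1,suppress=True)
s=arm.observe();print(s["eef_pos"],yaw(),s["time_s"],s["wrist_force"],s["opening"])
im=eyes.get_image("wrist");save(im,"w5.png")
a=np.radians(-.93);R=np.array([[np.cos(a),-np.sin(a)],[np.sin(a),np.cos(a)]])
g=R@[-153,0]+[621.7,-194.7];print("knob",g,w2px(im,[[*g,77]]))
print([(r["position"],r["p"]) for r in recognise("knob_grip","wrist")])
cv2.imwrite("pics/w5b.png",cv2.resize(cv2.imread("pics/w5.png"),(800,600),interpolation=cv2.INTER_CUBIC))
```

```text
[ 493.7 -191.7  201. ] -91.00243921399495 12.7 [-0.3 -0.6 -1. ] 69.47947609373624
knob [ 468.7 -192.2] [[257.3 220. ]]
[([470.9, -195.1, 78.0], 0.85)]
```

View pics/w5b.png

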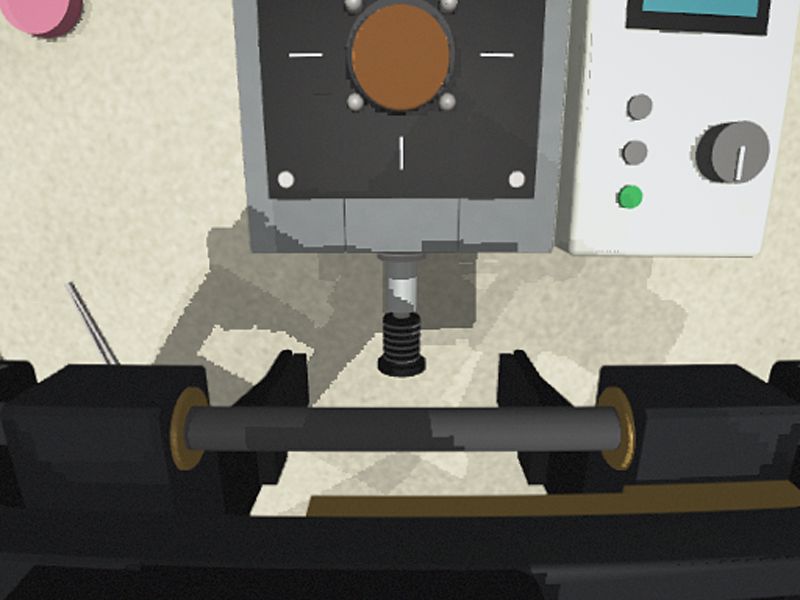

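The dish sits centred between the four stops: dish u is about 400.5 and the front pins are at 355 and 447. The knob waist is centred near (402,335) with its flange at about v=366, and the rod is home.

Run:
```python
from h import *
np.set_printoptions(precision=1,suppress=True)
im=eyes.get_image("wrist");k=.64
f=lambda p,z=None:px2w(im,(p[0]+.5)*k-.5,(p[1]+.5)*k-.5,plane=z)
print(f((402,335),77),f((402,313),77),f((402,354),77),f((402,335)))
print("dish", f((400.5,55),96), "mark",f((401,152),80),f((305,55),80),f((497,55),80))
d=f((402,335),77);go([493.7,-191.9,201],-91,[470,-192.2,61+11],-90.93)
```

```text
[ 474.4 -191.9   77. ] [ 487.7 -192.1   77. ] [ 462.7 -191.7   77. ] [ 475.1 -191.9   78.8]
dish [ 618.2 -193.6   96. ] mark [ 575.1 -193.1   80. ] [ 622.5 -146.6   80. ] [ 620.9 -241.2   80. ]
row [129.    0.7  23.7] rx -0.07
```

carry_out(commands=[0,0.6,21.7,0,0,0,40,0.6,21.7,0,0,0,80,0.6,21.7,0,0,0,110,0.6,21.7,0,0,0,125,0.6,21.7,0,0,0,129,0.6,21.7,0,0,0,129,0.6,21.7,0,0,0,129,0.6,21.7,0,0,0])

```text
time_s: 13.85
eef_pos: [471.3, -191.6, 72.0]
tool_rot: [[0.002, -0.017, -1.0], [-0.001, -1.0, 0.017], [-1.0, 0.001, -0.002]]
wrist_force: [-0.7, -0.3, 0.5]
opening: 69.6
```

carry_out(commands=[0,0,0,0,0,0,0,0,0,0,0,0,0,0,0,0,0,0,0,0,0,0,0,0,0,0,0,0,0,0,0,0,0,0,0,0,0,0,0,0,0,0,0,0,0,0,0,0], jaw=0)

```text
time_s: 14.85
eef_pos: [470.5, -190.9, 71.0]
tool_rot: [[-0.0, -0.017, -1.0], [0.0, -1.0, 0.017], [-1.0, -0.0, 0.0]]
wrist_force: [0.4, 2.3, -0.2]
opening: 21.2
```

Run:
```python
from h import *
np.set_printoptions(precision=1,suppress=True)
s=arm.observe();print(s["eef_pos"],yaw(),s["time_s"],s["wrist_force"],s["opening"])
im=eyes.get_image("wrist");save(im,"w6.png")
cv2.imwrite("pics/w6b.png",cv2.resize(im["image"][100:300,130:380,::-1],None,fx=3,fy=3,interpolation=cv2.INTER_CUBIC))
```

```text
[ 470.5 -190.9   71. ] -90.99866403399776 14.85 [ 0.4  2.3 -0.2] 21.20146546395833
```

View pics/w6b.png

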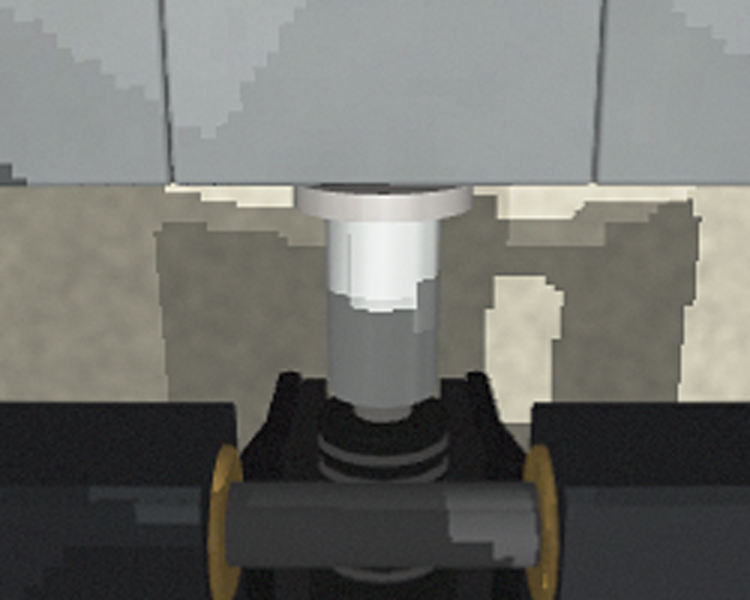

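The fingers hold the waist at 21.2 mm opening. The sleeve mouth shows at about (382,405), with a short bit of rod between it and the knob. Now the straight pull.

carry_out(commands=[0,0,2,0,0,0,0,0,5,0,0,0,0,0,10,0,0,0,0,0,15,0,0,0,0,0,20,0,0,0,0,0,25,0,0,0,0,0,30,0,0,0,0,0,34,0,0,0,0,0,37,0,0,0,0,0,39,0,0,0,0,0,40,0,0,0,0,0,40,0,0,0,0,0,40,0,0,0])

```text
time_s: 16.52
eef_pos: [433.4, -190.4, 71.0]
tool_rot: [[0.006, -0.019, -1.0], [-0.001, -1.0, 0.019], [-1.0, 0.001, -0.006]]
wrist_force: [9.4, 7.5, -4.7]
opening: 21.3
```

Run:
```python
from h import *
np.set_printoptions(precision=1,suppress=True)
s=arm.observe();print(s["eef_pos"],yaw(),s["time_s"],s["wrist_force"],s["opening"])
im=eyes.get_image("wrist");save(im,"w7.png")
cv2.imwrite("pics/w7b.png",cv2.resize(im["image"][60:260,160:360,::-1],None,fx=3,fy=3,interpolation=cv2.INTER_CUBIC))
```

```text
[ 433.4 -190.4   71. ] -91.09703731183534 16.525 [ 9.4  7.5 -4.7] 21.33944131731953
```

View pics/w7b.png

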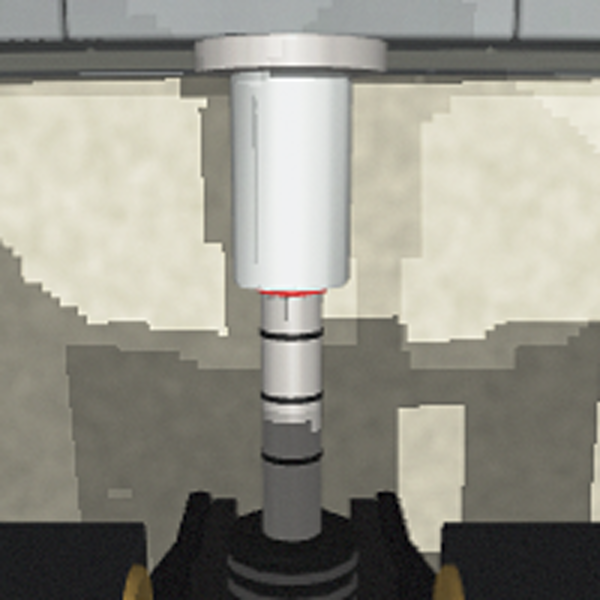

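The red ring has just begun to show at (291,293), and TCP travel is 37.1 mm. I'll pull about 3 mm more and ease the side load.

carry_out(commands=[0,-0.2,1,0,0,0,0,-0.4,2,0,0,0,0,-0.4,3,0,0,0,0,-0.4,3,0,0,0,0,-0.4,3,0,0,0])

```text
time_s: 17.2
eef_pos: [430.8, -190.4, 71.1]
tool_rot: [[0.007, -0.019, -1.0], [-0.002, -1.0, 0.019], [-1.0, 0.002, -0.007]]
wrist_force: [10.6, 8.1, -5.9]
opening: 20.9
```

Run:
```python
from h import *
np.set_printoptions(precision=1,suppress=True)
s=arm.observe();print(s["eef_pos"],yaw(),s["time_s"],s["wrist_force"],s["opening"])
im=eyes.get_image("wrist");save(im,"w8.png")
cv2.imwrite("pics/w8b.png",cv2.resize(im["image"][120:260,190:330,::-1],None,fx=4,fy=4,interpolation=cv2.INTER_CUBIC))
```

```text
[ 430.8 -190.4   71.1] -91.09212919006899 17.2 [10.6  8.1 -5.9] 20.9295871960222
```

View pics/w8b.png

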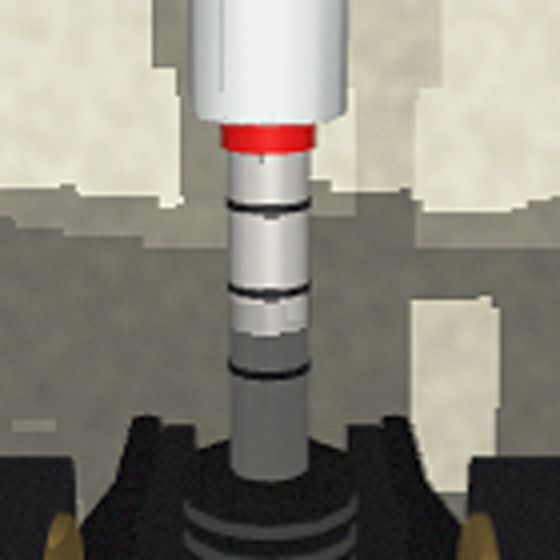

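Nearly the whole red ring shows (v 122–152 at about 8.5 px/mm), so the rod is at roughly 39.7–40.3 mm. A 0.5 mm nudge makes sure it is fully out.

carry_out(commands=[0,0,0.5,0,0,0,0,0,0.5,0,0,0,0,0,0.5,0,0,0,0,0,0.5,0,0,0])

```text
time_s: 17.75
eef_pos: [430.4, -190.4, 71.1]
tool_rot: [[0.007, -0.019, -1.0], [-0.002, -1.0, 0.019], [-1.0, 0.002, -0.007]]
wrist_force: [10.9, 7.8, -5.3]
opening: 21.4
```

Run:
```python
from h import *
np.set_printoptions(precision=1,suppress=True)
s=arm.observe();print(s["eef_pos"],s["time_s"],s["wrist_force"],s["opening"])
im=eyes.get_image("wrist");A=im["image"].astype(int)
print([(v,A[v,256].tolist()) for v in range(146,175)])
sc=eyes.get_image("scene");save(sc,"s2.png")
cv2.imwrite("pics/s2b.png",cv2.resize(sc["image"][100:300,120:340,::-1],None,fx=3,fy=3,interpolation=cv2.INTER_CUBIC))
```

```text
[ 430.4 -190.4   71.1] 17.75 [10.9  7.8 -5.3] 21.397005679141955
[(146, [240, 241, 242]), (147, [241, 242, 243]), (148, [242, 244, 246]), (149, [219, 231, 229]), (150, [207, 117, 113]), (151, [241, 50, 47]), (152, [240, 48, 48]), (153, [240, 49, 48]), (154, [239, 50, 50]), (155, [239, 48, 48]), (156, [239, 46, 47]), (157, [241, 37, 37]), (158, [235, 135, 130]), (159, [226, 231, 228]), (160, [225, 225, 221]), (161, [224, 222, 219]), (162, [223, 221, 217]), (163, [220, 218, 216]), (164, [221, 219, 216]), (165, [221, 219, 215]), (166, [220, 218, 215]), (167, [221, 219, 215]), (168, [220, 219, 215]), (169, [227, 225, 221]), (170, [129, 128, 124]), (171, [61, 60, 59]), (172, [47, 46, 47]), (173, [80, 80, 78]), (174, [228, 227, 222])]
```

View pics/s2b.png

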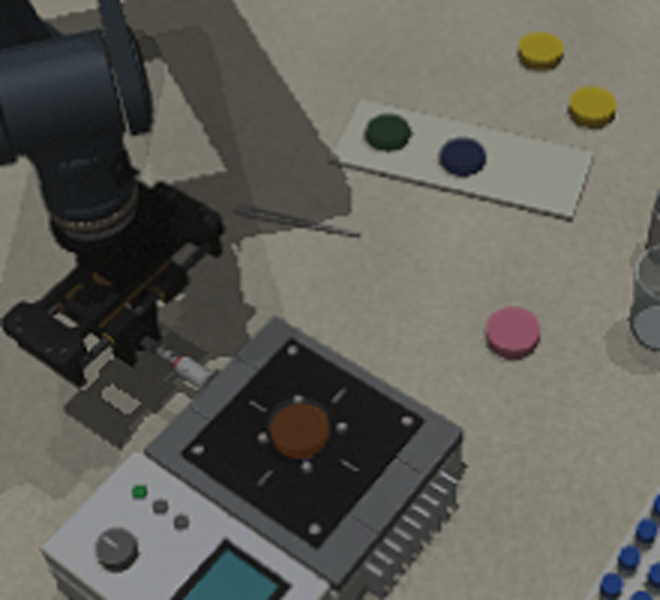

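The dish is on the window between the stops, and blue and green are untouched. The red ring is fully out: about 40.2 mm by the image and 40.1 mm by TCP travel. Handing in.

```bash
python3 -c "
from rig import arm
print(arm.sign_off())"
```

```text
the job is handed in; nothing more can be done
None
```

The amber dish is on the stage plate between the four stops, released. The shutter rod is pulled out with the gripper still holding the knob. I handed the job in at about 18 s of the 48 s allowed.

- **Dish:** I gripped it across its diameter and lowered it until it touched the plate with about 4 N. After release, the wrist and scene pictures showed it flat and centred between the pins. I did not touch the rod until then.
- **Rod:** By TCP travel it is out 40.1 mm; by the visible red ring it is out about 40.2 mm. The ring looks just clear of the sleeve, and the pull reads 10.9 N against the expected 10.5 N.
- **Rest of the bench:** In the last scene picture the blue and green dishes, the pink and yellow look-alikes and the forceps looked undisturbed. That picture did not show the vial or all of the bottles, but I never moved near them.

**What disagreed:**
- The scene and side cameras differed from the wrist camera by up to about 8 mm on the dish position, so I used the wrist camera for the grasp and the placing.
- A sideways load of about 8 N stayed on the knob while holding, and a small sideways correction did not remove it.

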